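# Set up the drop-front bench cabinet: supports out, leaf down

## Task

Open the drop-front cabinet on the bench into a work surface. Slide the catch on its top across to free the leaf, pull both brass-knobbed support bars all the way out, and only then take the leaf by its pull and let it down by hand, gently, until it lies flat on both supports; never let it drop, and let go at the end. Leave the things around the cabinet where they are.

Things in the scene. Friction and masses are not known exactly. Their poses are not given: they have to be found in the camera images.
- cabinet: pale plywood drop-front cabinet fixed to the desk, 320 wide (y) x 120 deep (x) x 270 mm high; origin at the centre of its underside, +x from front to back (away from the robot), +y to the left, +z up. Carcass front face at x -60 mm; the closed leaf stands 12 mm before it, 142 to 266 mm high. Below the leaf, 106 to 130 mm high, a support bar at each end; open bay underneath. Flat top with a catch.
- catch (a joint): flush slide catch in the top board, near its front edge, right of the middle: 0 = locked, 0.016 m = free; slides to the cabinet's +y (left). A spring ball resists half way: about 6 to 8 N to get past, then it snaps on to its end stop; let go before half way it springs back. Locked, the leaf opens no more than about 0.02 rad.
- catch_ridge (a point): middle of the top of the catch's black ridge: 16 mm long (cabinet x), 5 mm wide (y), standing 5 mm above the flat top board and the flush grey slider (20 x 22 mm) that carries it. The board right of it is flat and bare for 50 mm. The leaf's upright pull stands 36 mm farther forward and 85 mm to the left. Axes are the cabinet's; moves with the catch.
- left_support (a joint): left wooden support bar, 18 wide x 22 mm high; slides straight out of the front along cabinet -x: 0 = fully in, 0.085 m = at its end stop. Friction 3 N plus a little drag; stays where it is left.
- right_support (a joint): right support bar, like the left but stiffer, friction 5 N: 0 = fully in, 0.085 m = at its end stop.
- left_support_knob (a point): centre of the brass knob on the left bar's end: 21 mm across, 20 mm long (cabinet x), on a 9 mm neck, 31 mm before the bar's end face, 119 mm above the desk. Bar fully in, the shut leaf rises from 23 mm above it and 19 mm behind it, so a hand coming straight down is blocked; one leaning back 25 to 45 degrees towards the robot has room. Free to both sides and below. Axes as the cabinet's.
- right_support_knob (a point): centre of the brass knob on the right bar's end: sizes and room as for the left one.
- leaf (a joint): drop-front leaf, 320 wide x 124 high x 12 mm thick, 0.4 kg, hinged along its lower inner edge: 0 = shut, upright; grows as its top swings to the robot and down; 1.571 rad = level on the two bars, green-matted inner face up. It stays by itself up to about 0.3 rad; beyond that it falls unless held. Only the drawn-out bars stop it at level.
- leaf_hinge (a point): point on the hinge line at the middle of the leaf's width, 142 mm above the desk, on the carcass front face. Turns with the leaf: z points along the leaf away from the hinge (up when shut), x is the normal of its inner face (cabinet +x when shut), y runs along the hinge (cabinet +y).
- leaf_pull (a point): grip point of the aluminium pull, a tongue standing out in the leaf's plane from the middle of its free edge: 24 mm wide (along the hinge), 6 mm thick with a 12 mm bead at its end, 40 mm long. The point lies 28 mm beyond the edge, 152 mm from the hinge line along the leaf and 6 mm outside its inner face. Held across its 24 mm width it can pivot between the fingers. Axes as leaf_hinge.
- coffee_cup: patterned coffee cup, 78 mm across, 68 mm high, origin at the middle of its underside; stands left of the work, leave it
- tape_black: roll of black tape lying flat, 53 mm across, 19 mm high, on the desk below where the leaf comes down; leave it
- tub_pink: parts tub with pink lid, 74x71x32 mm, on the desk below where the leaf comes down; leave it
- tin_tray: grey round dish of screws, 140 mm across, 30 mm high, right of the cabinet's front, before a tall green amplifier (about 380 mm high, fixed, right of the cabinet: go round it); leave the dish
- pliers_teal: teal-handled pliers lying on the desk, 151x57x15 mm, in front; leave them
- screwdriver: yellow screwdriver lying on the desk, 168 mm long, 29 mm high, in front; leave it
- handheld_meter: yellow hand multimeter lying on its back, 156x78x43 mm, front right; leave it

How it is judged (in metres and radians):
On the way:
1. both supports are pulled out to within 10 mm of their stops while the leaf is still up (under 30 degrees open) (value of joint each of left_support, right_support above 0.075 m and value of joint leaf below 0.52 rad), for 0.2 s.
At the end, for the whole second after the job is handed in: the leaf lies still and level (within about 2 degrees), resting on both supports, which are both drawn out to within 10 mm of their stops (value of joint leaf between 1.53 and 1.61 rad and velocity of joint leaf between -0.05 and 0.05 rad/s and value of joint each of left_support, right_support above 0.075 m and contact force between leaf and left_support above 0.2 N and contact force between leaf and right_support above 0.2 N); the robot touches nothing.
It fails at once if the leaf is more than 35 degrees open while a support is not fully out (within 10 mm of its stop) (value of joint leaf above 0.61 rad and value of joint any of left_support, right_support below 0.075 m).
It fails at once if the leaf drops or is flung: it turns faster than 3 rad/s (velocity of joint leaf above 3 rad/s).
It fails at once if the leaf is slammed or pressed onto a support with more than 40 N (contact force between leaf and left_support above 40 N or contact force between leaf and right_support above 40 N).
It fails at once if a bystander is pushed more than 30 mm (distance of any of coffee_cup, tape_black, tub_pink, tin_tray, pliers_teal, screwdriver, handheld_meter from where it was at the start of the episode above 0.03 m).
It fails at once if the coffee cup is tipped more than 20 degrees (angle between coffee_cup's own z axis and vertical above 0.35 rad).
It also fails if it takes over 67 s, if anything falls off the work surface, if the arm or the gripper's body presses on something with over 40 N, if the wrist force passes 120 N, or if a joint passes its speed limit or range.

## Robot

A 6-joint arm with a two-finger parallel gripper is mounted at the origin on a cart in front of the work surface, level with it; the furniture and walls round the work are solid. World frame = base frame: x ahead of the robot, y to its left, z up, the work surface at z = 0. Lengths are in mm, angles in rad, forces in N, time in s.
With the tool pointing down it reaches from about 300 to 775 mm from the base axis. Payload 14.6 kg.
Tool frame: the origin (TCP) lies on the centre line of the jaws, within the pads' length; the fingertips stand 19 mm ahead of it and the grasp point (between the pads) is the TCP (bot.tip_reach is the distance from the TCP to the fingertips, in mm); z points along the fingers, y is the line along which they close (so a half turn about z gives the same grasp; the last joint's range is limited). The gripper opens to 85 mm and grips with 20 to 120 N. Pads are 22 mm wide; open, the fingers measure 114 mm over their backs; the gripper's body (76 mm by 85 mm) begins 54 mm behind the grasp point. The pads swing forward as they close: fully open they stand 13 mm farther back than shut.
Start: joints at [1.054, 0.3, 1.521, -0, 1.321, -0.067], TCP at [239.128, 495.285, 250.281] pointing down, gripper open.
Joint ranges: [-3.03, 3.03], [-0.79, 2.21], [0.23, 2.52], [-1.04, 4.18], [0, 3.07], [-2.55, 2.55]. Speed limits (rad/s): [2.22, 2.22, 2.57, 3.14, 3.14, 3.14].

## Interface

Orientations are given as a unit quaternion [w, x, y, z].
In Python, from rig import bot gives the robot as it stands. Calls block until the motion is done:
- bot.move_to(position, orientation): joint-space move of the TCP to a pose.
- bot.servo_line(position, attitude=None, speed=150, until_force=None): straight line of the TCP; attitude=None keeps the orientation; speed is the mean speed in mm/s. With until_force (N) it stops when the force on the tool has changed by that much, and returns True; else False.
- bot.move_joints(angles): joint-space move.
- bot.move_gripper(opening, grip_force=None): finger opening in mm; grip_force is the grip in N (None keeps the last); returns when the fingers have stopped.
- bot.dwell(seconds).
- bot.ik(position, orientation): joint angles nearest the present ones, or None.
- bot.read_state(): the state.
- bot.read_camera(name): name is "scene" or "side" or "wrist"; returns a dict with "image" (384x512x3 uint8, blue, green, red), "depth" (384x512 float32, mm along the optical axis (not along the pixel's ray), 0 where there is no reading), "fovy" (degrees; the focal length in pixels is half the picture's height over the tangent of half this angle, whatever the lens; pixels are square), "cx", "cy" (the principal point, pixels), "k1" (the pictures are not rectified: a ray, as slopes to the right and down, at radius r is drawn at 1 + k1 r^2 times it, then the intrinsics apply), "eye" and "attitude" of the camera in the world; the wrist camera has in their place "mount" (4x4, takes a point from camera to tool coordinates, whose origin is the TCP and whose axes are the flange's). Camera axes: x right, y down, z forward; pixel columns grow to the right and rows downward; lengths in mm; the calibration is good to about 2 mm. A picture is of the moment at which its call begins: read the wrist's pose just before it.
A pose or a line that the arm cannot do raises bot.MotionError and nothing moves.
- bot.finish_job(): hands the job in; it is judged then, once.
The state is a dict: "clock": time; "joint_positions": joint angles; "qvel": joint speeds; "effort": joint torques, N m; "ee_pos": TCP position; "tool_rot": TCP orientation; "ft_force": force on the tool from outside, world axes, zero at the start; "moment": the same for the moment, N m; "grip_width": finger opening in mm; "grip_force": force on a finger pad.
Only numpy, scipy, OpenCV 4.12 (cv2) and the standard library are available. Lean on these libraries where they do the work, as an engineer would, in place of code of your own. Each camera call takes 0.05 s, during which the arm holds its last target. There are 200 camera calls.

## Working session

There is one attempt and no reset: what is moved stays moved. The work goes in short steps, each a Python script; the robot and the scene stay as the last script left them, time stands still between calls to the robot, and variables do not carry over. Pictures are saved under pics/ and viewed, at most 10 in all, crops included, and the job is handed in when it is done.

```bash
ls; mkdir -p pics
cat > h.py <<'E'
import numpy as np, cv2
from rig import bot
from scipy.spatial.transform import Rotation as R
def q2R(q): return R.from_quat([q[1],q[2],q[3],q[0]]).as_matrix()
def R2q(M):
    q=R.from_matrix(M).as_quat(); return [q[3],q[0],q[1],q[2]]
def campose(c,st=None):
    if 'mount' in c and c['mount'] is not None:
        M=np.array(c['mount']); T=np.eye(4); T[:3,:3]=q2R(st['tool_rot']); T[:3,3]=st['ee_pos']
        T=T@M; return T[:3,3],T[:3,:3]
    a=np.array(c['attitude']); return np.array(c['eye']),(a if a.shape==(3,3) else q2R(a))
def slopes(c,uv):
    f=c['image'].shape[0]/2/np.tan(np.radians(c['fovy'])/2)
    K=np.array([[f,0,c['cx']],[0,f,c['cy']],[0,0,1.]])
    return cv2.undistortPoints(np.array(uv,float).reshape(-1,1,2),K,np.array([c['k1'],0,0,0.])).reshape(-1,2)
def onplane(c,uv,z,st=None):
    e,A=campose(c,st); d=np.c_[slopes(c,uv),np.ones(len(uv))]@A.T
    return e+d*((z-e[2])/d[:,2])[:,None]
def cloud(c,st=None):
    h,w=c['depth'].shape; v,u=np.mgrid[:h,:w]
    s=slopes(c,np.c_[u.ravel(),v.ravel()]); e,A=campose(c,st)
    P=(np.c_[s,np.ones(len(s))]*c['depth'].reshape(-1,1))@A.T+e
    P[c['depth'].ravel()==0]=np.nan
    return P.reshape(h,w,3)
E
python3 - <<'E'
from h import *
for n in('scene','side'):
    c=bot.read_camera(n); cv2.imwrite(f'pics/{n}0.png',c['image']); np.save(f'pics/{n}0.npy',c,allow_pickle=True)
    print(n,{k:v for k,v in c.items() if k not in('image','depth')})
print(bot.read_state())
E
```

```text
pics
scene {'fovy': 54.27361857699995, 'cx': 258.4748137423925, 'cy': 193.599632845659, 'k1': -0.10427224560218994, 'eye': array([-370.0354327 , -512.26887474, 1019.65506894]), 'attitude': array([-0.35982385,  0.76020784, -0.49324295,  0.22208608])}
side {'fovy': 43.59076862741178, 'cx': 253.15834961019084, 'cy': 187.8458251732589, 'k1': -0.13323237654704384, 'eye': array([-429.98508873, -720.13789405, 1155.57680122]), 'attitude': array([-0.37950757,  0.79820834, -0.42256813,  0.20068292])}
{'clock': 0.1, 'joint_positions': array([ 1.05439139e+00,  3.00416128e-01,  1.52153132e+00, -7.56708984e-06,
        1.32068969e+00, -6.65746449e-02]), 'qvel': array([-0.00082297, -0.00172255, -0.00191353,  0.00024944, -0.00119901,
       -0.00034713]), 'effort': array([ 1.00031117e-03, -5.44373524e+01, -3.62370479e+01,  2.42518752e-05,
        3.06332149e-03, -6.79192595e-07]), 'ee_pos': array([239.04358342, 495.1232711 , 249.77250574]), 'tool_rot': array([-1.46571352e-04,  2.23022702e-01,  9.74813111e-01, -5.01266939e-04]), 'ft_force': array([ 0.02676778,  0.08525401, -0.25975082]), 'moment': array([-0.00087447,  0.02908522, -0.00097916]), 'grip_force': 0.0, 'grip_width': 84.94498696427972}
```

View pics/scene0.png

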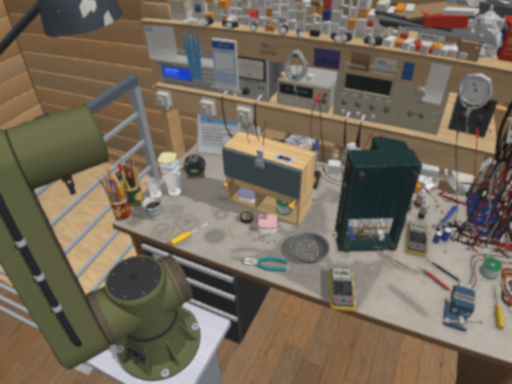

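View pics/side0.png

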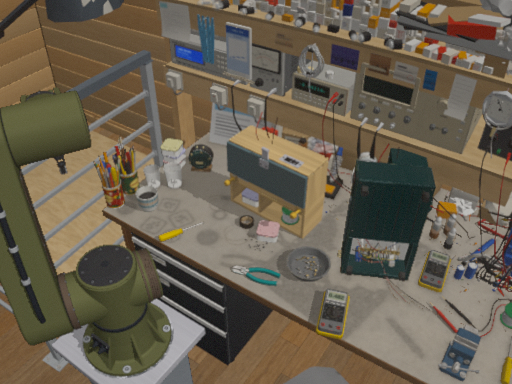

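The cabinet sits at side pixels (228–328, 128–232). Its grey leaf faces the robot, the catch is near (291,160), the pull is near (265,157), and the knobs are near (228,181) and (287,213). Next I'll measure them.

Run:
```python
from h import *
for n,box in(('side',(222,335,122,240)),('scene',(215,322,130,225))):
    c=np.load(f'pics/{n}0.npy',allow_pickle=True).item(); P=cloud(c)
    m=np.zeros(P.shape[:2],bool); m[box[2]:box[3],box[0]:box[1]]=1
    hsv=cv2.cvtColor(c['image'],cv2.COLOR_BGR2HSV)
    t=m&(abs(P[...,2]-270)<6)
    (cx,cy),(w,h),a=cv2.minAreaRect(P[t][:,:2].astype(np.float32)); print(n,t.sum(),'top',cx,cy,w,h,a,np.median(P[t][:,2]))
    # leaf : z 150-260, grey
    l=m&(P[...,2]>150)&(P[...,2]<258)&(hsv[...,1]<110)&(hsv[...,2]<120)
    Q=P[l]; 
    for _ in range(4):
        k=np.polyfit(Q[:,1],Q[:,0],1); r=Q[:,0]-np.polyval(k,Q[:,1]); Q=Q[abs(r)<max(3,2*r.std())]
    print(' leaf x=',k,'yaw',np.degrees(np.arctan(-k[0])),'y',np.percentile(Q[:,1],[0.5,99.5]),len(Q))
    p=m&(P[...,2]>274); print(' above top',np.c_[np.argwhere(p)[:12,::-1],P[p][:12].round()].tolist())
    e,A=campose(c); print(' knob rays z=119:',onplane(c,[(228,181),(287,213)],119).round(1).tolist() if n=='side' else '')
c=np.load('pics/side0.npy',allow_pickle=True).item()
cv2.imwrite('pics/side_crop.png',cv2.resize(c['image'][120:245,215:340],None,fx=4.8,fy=4.8,interpolation=cv2.INTER_CUBIC))
```

```text
side 2233 top 680.0562133789062 -42.99705505371094 349.2525939941406 142.9122314453125 85.44248962402344 269.4009612594399
 leaf x= [7.65552430e-02 6.18240456e+02] yaw -4.377753408098973 y [-210.2818168   105.90679454] 1894
 above top [[236.0, 122.0, 708.0, 125.0, 294.0], [255.0, 122.0, 747.0, 73.0, 292.0], [256.0, 122.0, 749.0, 70.0, 292.0], [257.0, 122.0, 752.0, 68.0, 291.0], [258.0, 122.0, 714.0, 39.0, 320.0], [259.0, 122.0, 766.0, 69.0, 284.0], [260.0, 122.0, 770.0, 67.0, 282.0], [265.0, 122.0, 706.0, 6.0, 335.0], [266.0, 122.0, 707.0, 3.0, 336.0], [270.0, 122.0, 763.0, 22.0, 301.0], [271.0, 122.0, 766.0, 20.0, 301.0], [272.0, 122.0, 765.0, 15.0, 303.0]]
 knob rays z=119: [[604.5, 89.7, 119.0], [577.8, -166.0, 119.0]]
scene 1814 top 680.5391845703125 -42.81919860839844 348.77777099609375 140.59141540527344 85.47620391845703 269.9314241585786
 leaf x= [7.75929636e-02 6.19338747e+02] yaw -4.436859300591055 y [-209.25226493  106.83805484] 1645
 above top [[227.0, 130.0, 713.0, 128.0, 291.0], [228.0, 130.0, 718.0, 126.0, 288.0], [255.0, 130.0, 706.0, 6.0, 322.0], [256.0, 130.0, 712.0, 5.0, 319.0], [264.0, 130.0, 716.0, -26.0, 324.0], [277.0, 130.0, 768.0, -56.0, 302.0], [278.0, 130.0, 771.0, -59.0, 302.0], [279.0, 130.0, 771.0, -63.0, 302.0], [280.0, 130.0, 770.0, -67.0, 304.0], [281.0, 130.0, 772.0, -70.0, 303.0], [282.0, 130.0, 770.0, -75.0, 306.0], [283.0, 130.0, 769.0, -80.0, 307.0]]
 knob rays z=119:
```

View pics/side_crop.png

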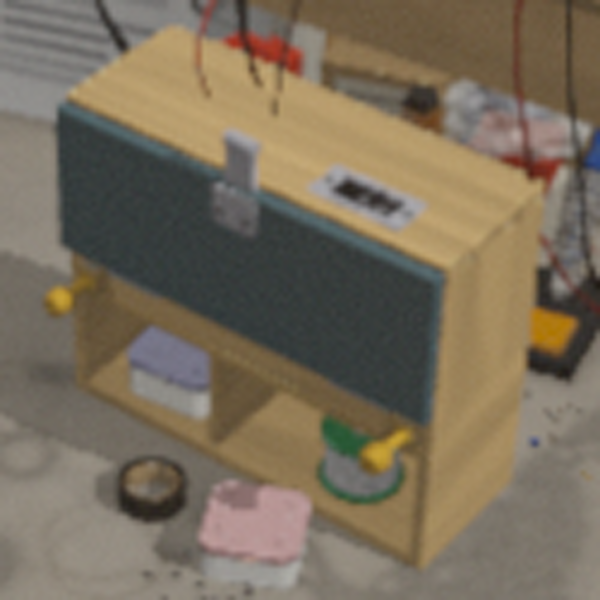

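The crop shows the closed leaf with the pull at crop (240,155) and the catch plate at (370,195). The brass knobs are at (60,298) and (378,456), and the tape and tub lie in front. I'll triangulate the knobs and catch and check how much room the amplifier leaves.

Run:
```python
from h import *
yaw=np.radians(-4.41); o=np.array([686.8,-57.5]); X=np.array([np.cos(yaw),np.sin(yaw)]);Y=np.array([-X[1],X[0]])
loc=lambda p:[round(float((p[:2]-o)@X),1),round(float((p[:2]-o)@Y),1)]
for n in('side','scene'):
    c=np.load(f'pics/{n}0.npy',allow_pickle=True).item(); P=cloud(c); hsv=cv2.cvtColor(c['image'],cv2.COLOR_BGR2HSV)
    L=np.stack([(P[...,0]-o[0])*X[0]+(P[...,1]-o[1])*X[1],(P[...,0]-o[0])*Y[0]+(P[...,1]-o[1])*Y[1]],-1)
    for s in(1,-1):
        m=(abs(L[...,0]+91)<25)&(abs(L[...,1]-s*148)<25)&(abs(P[...,2]-119)<25)&(hsv[...,1]>150)&(hsv[...,2]>120)
        uv=np.argwhere(m)[:,::-1]
        if len(uv): print(n,s,len(uv),uv.mean(0),'ray119',loc(onplane(c,[uv.mean(0)],119)[0]),'cloud',loc(np.median(P[m],0)),np.median(P[m][:,2]))
    m=(abs(L[...,0]+66)<20)&(abs(L[...,1])<30)&(P[...,2]>280)&(P[...,2]<312); print(' pull',m.sum(),np.median(L[m],0),np.median(P[m],0))
    m=(abs(L[...,0]+25)<40)&(abs(L[...,1]+80)<50)&(abs(P[...,2]-271)<8)&(hsv[...,2]<70)
    print(' black',m.sum(),np.median(L[m],0),np.ptp(L[m],0))
    m=(P[...,2]>100)&(P[...,2]<360)&(L[...,1]<-165)&(abs(L[...,0])<150)&(L[...,1]>-400)
    print(' amp max y',np.percentile(L[m][:,1],98),'x',np.percentile(L[m][:,0],[2,98]))
w=bot.read_camera('wrist'); print({k:v for k,v in w.items() if k not in('image','depth')})
for lean in(30,40):
  for s in(1,-1):
    a=np.radians(lean); z=np.array([*(np.sin(a)*X),-np.cos(a)]); y=np.array([*Y,0]); M=np.c_[np.cross(y,z),y,z]
    for d in(0,85):
      p=[*(o-(91+d)*X+s*148*Y),119]
      for f in(1,-1):
        q=bot.ik(p,R2q(M@np.diag([f,f,1]))); print(lean,s,d,f,None if q is None else np.round(q,2))
```

```text
side 1 26 [227.88461538 181.26923077] ray119 [-94.7, 139.8] cloud [-102.2, 135.2] 124.11588849887312
side -1 37 [294.27027027 213.40540541] ray119 [-87.4, -136.0] cloud [-94.6, -139.6] 123.64002807215161
 pull 54 [-7.00148199e+01 -1.57809545e-02] [616.96773044 -52.20971352 296.64319661]
 black 19 [-33.53656283 -67.77460543] [16.11202514 38.36099298]
 amp max y -174.5389715873764 x [-116.80414319  105.40472948]
scene 1 11 [225.63636364 184.09090909] ray119 [-95.0, 138.8] cloud [-100.3, 133.6] 125.25021687614321
scene -1 25 [291.32 204.36] ray119 [-83.6, -135.9] cloud [-96.1, -138.7] 124.8872833314025
 pull 47 [-69.07472762   0.92170222] [617.84651303 -51.49216293 296.65715543]
 black 2 [-28.48154339 -61.64761892] [8.3095372  0.05996164]
 amp max y -177.3775238902699 x [-114.84755085  107.30050203]
{'fovy': 59.500086708198374, 'cx': 260.25873590646273, 'cy': 187.43617377138898, 'k1': -0.07093655885132087, 'mount': array([[ 9.34553055e-04, -9.62643826e-01, -2.70769256e-01,
         6.86819080e+01],
       [ 9.99999407e-01,  1.05106279e-03, -2.85285737e-04,
         8.24749203e-02],
       [ 5.59224043e-04, -2.70768829e-01,  9.62644238e-01,
        -1.23846752e+02],
       [ 0.00000000e+00,  0.00000000e+00,  0.00000000e+00,
         1.00000000e+00]])}
30 1 0 1 [ 0.14  0.4   1.8  -0.25  0.44 -1.15]
30 1 0 -1 [ 0.14  0.4   1.8  -0.25  0.44  1.99]
30 1 85 1 [ 0.18  0.25  2.01 -0.34  0.39 -1.03]
30 1 85 -1 [ 0.18  0.25  2.01 -0.34  0.39  2.11]
30 -1 0 1 [-0.45  0.41  1.79  0.41  0.48 -2.26]
30 -1 0 -1 [-0.45  0.41  1.79  0.41  0.48  0.88]
30 -1 85 1 [-0.53  0.26  2.    0.52  0.45 -2.44]
30 -1 85 -1 [-0.53  0.26  2.    0.52  0.45  0.7 ]
40 1 0 1 [ 0.15  0.39  1.89 -0.7   0.23 -0.71]
40 1 0 -1 [ 0.15  0.39  1.89 -0.7   0.23  2.43]
40 1 85 1 [ 0.2   0.24  2.1  -0.98  0.21 -0.39]
40 1 85 -1 None
40 -1 0 1 None
40 -1 0 -1 [-0.48  0.39  1.88  0.9   0.33  0.38]
40 -1 85 1 None
40 -1 85 -1 [-0.56  0.25  2.09  1.09  0.34  0.12]
```

```bash
cat >> h.py <<'E'
yaw=np.radians(-4.41); o=np.array([686.8,-57.5]); X=np.array([np.cos(yaw),np.sin(yaw)]);Y=np.array([-X[1],X[0]])
X3=np.array([*X,0]);Y3=np.array([*Y,0])
def W(x,y,z): return [*(o+x*X+y*Y),z]
def loc(p): p=np.array(p); return np.round([(p[:2]-o)@X,(p[:2]-o)@Y,p[2]],1)
def lean(deg,f=1):
    a=np.radians(deg); z=np.sin(a)*X3-np.cos(a)*np.array([0,0,1]); return R2q(np.c_[np.cross(Y3,z),Y3,z]@np.diag([f,f,1]))
def cross(f=1): # tool down, tool x = f*Y
    z=np.array([0,0,-1.]); x=f*Y3; return R2q(np.c_[x,np.cross(z,x),z])
def shot(n):
    st=bot.read_state(); c=bot.read_camera('wrist'); cv2.imwrite(f'pics/{n}.png',c['image']); np.save(f'pics/{n}.npy',(c,st),allow_pickle=True); return c,st
E
python3 - <<'E'
from h import *
c=np.load('pics/side0.npy',allow_pickle=True).item()
print('amp left front foot',loc(onplane(c,[(345,268)],0)[0]),'top',loc(onplane(c,[(353,168)],380)[0]))
for f in(1,-1):
    print(f,bot.ik(W(-30,-112,350),cross(f)))
t=bot.read_state()['clock']
bot.move_gripper(0)
bot.move_to(W(-150,60,400),cross(1))
bot.move_to(W(-30,-112,345),cross(1))
shot('w1'); s=bot.read_state(); print(s['clock']-t,loc(s['ee_pos']),s['grip_width'],s['ft_force'])
E
```

```text
amp left front foot [ -87.5 -341.4    0. ] top [ -83.  -310.1  380. ]
1 [-3.06626703e-01  5.42824165e-01  9.56018387e-01 -4.44089210e-16
  1.64275010e+00 -2.29657683e-01]
-1 None
3.8000000000000003 [ -30.2 -110.4  346.3] -0.20332402246732828 [-0.34229612 -0.68122983  0.73106078]
```

View pics/w1.png

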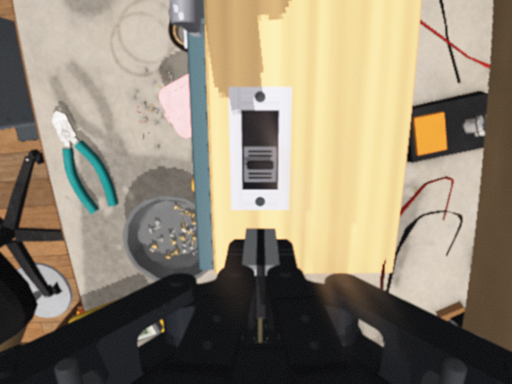

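The wrist view shows the slot plate centred at (260,148) and the grey slider spanning v 145–183. The dark ridge is at about (260,164), and the board to its right is bare. I'll convert these to positions.

Run:
```python
from h import *
c,st=np.load('pics/w1.npy',allow_pickle=True)
print('ridge',loc(onplane(c,[(260,164)],275,st)[0]))
pts=[(232,88),(290,88),(232,209),(290,209)]
print('plate',[loc(p).tolist() for p in onplane(c,pts,270,st)])
print('board right edge / leaf outer edge',[loc(p).tolist() for p in onplane(c,[(350,273),(191,60),(201,240),(391,260)],268,st)])
g=c['image'][135:195,240:280]
cv2.imwrite('pics/w1c.png',cv2.resize(g,None,fx=10,fy=10,interpolation=cv2.INTER_CUBIC))
print(c['image'][135:195,260].mean(1).astype(int).tolist())
print('tip px: depth under', np.median(cloud(c,st)[85:215,240:285,2]))
```

```text
ridge [-30.3 -82.5 275. ]
plate [[-46.4, -39.0, 270.0], [-13.2, -39.0, 270.0], [-47.9, -112.4, 270.0], [-11.3, -112.4, 270.0]]
board right edge / leaf outer edge [[31.0, -159.1, 268.0], [-69.8, -23.4, 268.0], [-68.9, -134.7, 268.0], [58.2, -149.6, 268.0]]
[55, 51, 55, 53, 49, 50, 54, 47, 49, 47, 58, 98, 137, 146, 134, 102, 75, 104, 127, 106, 74, 74, 98, 106, 101, 80, 52, 49, 54, 54, 53, 52, 50, 63, 99, 138, 141, 105, 75, 95, 129, 111, 74, 91, 134, 149, 129, 81, 41, 36, 38, 36, 36, 57, 158, 234, 243, 240, 239, 239]
tip px: depth under nan
```

View pics/w1c.png

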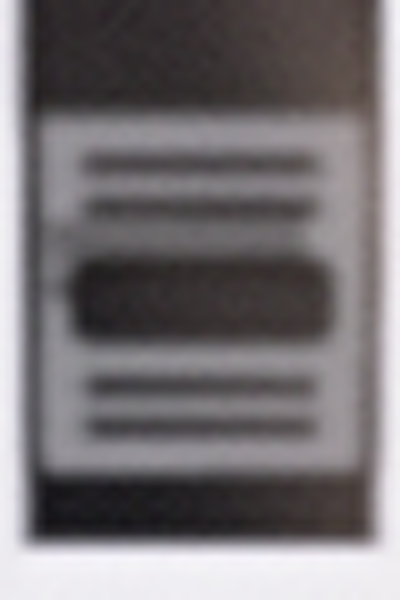

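The ridge is clear: black, centred at v≈164.5, which gives local (-30,-83). Now I'll touch off on the board to its right and push left.

Run:
```python
from h import *
t=bot.read_state()['clock']
bot.servo_line(W(-30,-110,298),speed=120)
hit=bot.servo_line(W(-30,-110,284),speed=12,until_force=4)
s=bot.read_state(); z=s['ee_pos'][2]; print('touch',hit,loc(s['ee_pos']),s['ft_force'].round(1))
bot.servo_line(W(-30,-110,z+1.8),speed=20)
s=bot.read_state(); print(loc(s['ee_pos']),s['ft_force'].round(1))
h=bot.servo_line(W(-30,-77,z+1.8),speed=25,until_force=18)
s=bot.read_state(); print('push',h,loc(s['ee_pos']),s['ft_force'].round(1))
bot.servo_line(W(-30,-92,z+3),speed=60)
bot.servo_line(W(-30,-112,345),speed=150)
shot('w2'); print(bot.read_state()['clock']-t,bot.read_state()['clock'])
c,st=np.load('pics/w2.npy',allow_pickle=True)
for u in (252,260,268): print(c['image'][85:215,u].mean(1).astype(int).tolist())
```

```text
touch True [ -30.  -110.   289.1] [0.5 0.9 4.1]
[ -30.  -110.   290.8] [-0.1 -0.   0.2]
push False [-30.  -79.1 291.5] [ -1.1 -15.4   3.1]
4.0249999999999995 7.975
[177, 189, 193, 192, 192, 193, 190, 190, 194, 193, 190, 190, 192, 189, 189, 186, 183, 190, 190, 188, 190, 188, 176, 144, 86, 47, 35, 39, 40, 41, 42, 46, 71, 109, 138, 148, 125, 86, 85, 129, 135, 99, 78, 109, 132, 119, 95, 71, 41, 38, 43, 50, 45, 45, 42, 52, 93, 137, 148, 135, 93, 75, 112, 128, 101, 75, 102, 134, 148, 134, 84, 52, 44, 42, 46, 48, 68, 91, 94, 96, 91, 93, 94, 93, 91, 90, 93, 89, 90, 91, 90, 90, 90, 88, 88, 86, 63, 34, 32, 30, 31, 29, 43, 116, 202, 239, 240, 239, 237, 238, 239, 239, 240, 238, 239, 239, 237, 236, 235, 236, 238, 238, 238, 235, 226, 210, 203, 204, 203, 204]
[181, 190, 195, 187, 154, 100, 66, 65, 68, 69, 70, 75, 76, 76, 91, 146, 213, 238, 240, 241, 240, 242, 238, 204, 122, 63, 50, 49, 50, 54, 51, 56, 83, 126, 149, 152, 129, 89, 93, 134, 139, 103, 82, 100, 111, 110, 104, 76, 56, 53, 58, 56, 52, 50, 49, 59, 95, 139, 151, 135, 95, 76, 113, 127, 100, 74, 103, 138, 148, 131, 90, 53, 53, 48, 51, 58, 77, 95, 102, 100, 100, 99, 99, 98, 100, 98, 101, 98, 97, 99, 97, 95, 97, 99, 94, 92, 67, 45, 39, 39, 37, 34, 49, 117, 202, 239, 240, 239, 239, 239, 230, 161, 94, 80, 81, 88, 83, 84, 77, 91, 157, 228, 239, 238, 230, 220, 216, 215, 217, 214]
[239, 242, 243, 244, 242, 242, 241, 242, 243, 243, 242, 241, 242, 241, 240, 237, 238, 238, 239, 242, 240, 242, 238, 205, 125, 65, 51, 54, 56, 54, 56, 63, 87, 124, 150, 151, 132, 90, 96, 137, 141, 110, 89, 105, 115, 117, 109, 86, 72, 68, 72, 73, 72, 72, 69, 75, 107, 142, 154, 141, 105, 87, 119, 134, 107, 83, 111, 142, 150, 135, 92, 60, 54, 56, 55, 63, 79, 100, 103, 104, 101, 107, 106, 104, 104, 105, 107, 103, 103, 103, 106, 104, 105, 104, 102, 99, 77, 61, 56, 54, 51, 51, 55, 119, 205, 238, 241, 239, 238, 237, 238, 240, 238, 239, 239, 239, 238, 235, 235, 236, 237, 238, 239, 237, 232, 225, 220, 221, 221, 220]
```

The ridge moved 28 px (17 mm) and the push ended against the stop at 15 N, so the catch is free. Next is the right knob, with a look from close by.

```bash
cat >> h.py <<'E'
def pre(L,deg,d): # back off from local point along leaned tool axis
    a=np.radians(deg); return W(L[0]-d*np.sin(a),L[1],L[2]+d*np.cos(a))
def findknob(c,st,L0):
    hsv=cv2.cvtColor(c['image'],cv2.COLOR_BGR2HSV); m=cv2.inRange(hsv,(15,140,110),(35,255,255))
    n,lab,stat,cen=cv2.connectedComponentsWithStats(m); out=[]
    for i in range(1,n):
        if stat[i,4]>150:
            p=onplane(c,[cen[i]],119,st)[0]; out.append((loc(p).tolist(),stat[i].tolist()))
    return sorted(out,key=lambda r:np.hypot(r[0][0]-L0[0],r[0][1]-L0[1]))[:3]
E
python3 - <<'E'
from h import *
t=bot.read_state()['clock']
K=(-91,-138,119)
bot.servo_line(W(-190,-125,335),speed=250)
bot.move_to(pre(K,30,90),lean(30))
bot.move_gripper(60)
c,st=shot('k1'); print(loc(st['ee_pos']),findknob(c,st,K),st['joint_positions'].round(2),st['clock']-t)
E
```

```text
[-136. -138.  197.] [([-87.5, -135.6, 119.0], [247, 180, 32, 54, 931])] [-0.47  0.2   1.85  0.33  0.62 -2.19] 3.0250000000000004
```

View pics/k1.png

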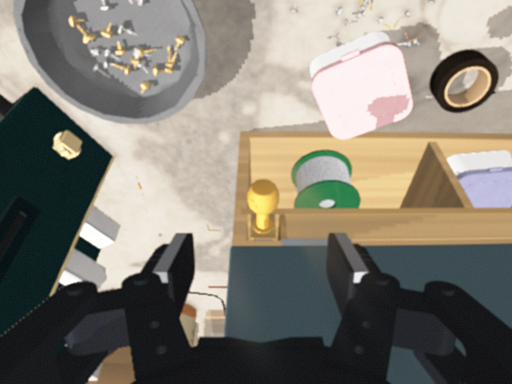

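The knob head is at (263,195), centred between the fingers, and the amplifier is clear on the left. Now I'll grasp and pull it.

```bash
cat >> h.py <<'E'
def pull_knob(K,deg=30):
    bot.servo_line(pre(K,deg,0),speed=120)
    bot.move_gripper(10,grip_force=50)
    s=bot.read_state(); print('grip',s['grip_width'],s['grip_force'],loc(s['ee_pos']),s['ft_force'].round(1))
    x0=K[0]
    h=bot.servo_line(W(x0-88,K[1],K[2]),speed=60,until_force=22)
    s=bot.read_state(); print('pulled',h,loc(s['ee_pos']),s['ft_force'].round(1),s['grip_width'])
    bot.move_gripper(60)
    K2=loc(s['ee_pos'])
    bot.servo_line(pre(K2,deg,90),speed=200)
    return K2
E
python3 - <<'E'
from h import *
c,st=np.load('pics/k1.npy',allow_pickle=True)
p=loc(onplane(c,[(263,195)],121,st)[0]); print(p)
t=bot.read_state()['clock']
assert abs(p[0]+91)<8 and abs(p[1]+136)<6
K2=pull_knob((float(p[0]),float(p[1]),119))
c,st=shot('k2'); print(findknob(c,st,K2),st['clock']-t,st['clock'])
E
```

```text
[ -97.6 -136.1  121. ]
grip 18.46713242620077 48.62734911440839 [ -97.5 -136.3  119.7] [-5.8  0.5  6.4]
pulled True [-179.9 -136.3  119.8] [ 9.1  0.3 -3.8] 18.357267953100283
[([-170.0, -135.2, 119.0], [245, 187, 31, 52, 796]), ([-272.6, -260.3, 119.0], [0, 47, 25, 52, 570])] 3.683299999999999 14.7333
```

View pics/k2.png

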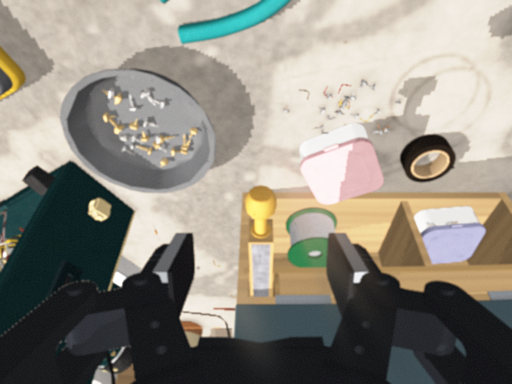

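The right bar is out: the knob moved 82.5 mm by camera and 82.4 mm by TCP before the stop tripped the force limit. Now the left one.

Run:
```python
from h import *
t=bot.read_state()['clock']
K=(-92,139,119)
bot.servo_line(pre((-150,139,119),30,90),attitude=lean(30),speed=220)
bot.servo_line(pre(K,30,90),speed=150)
c,st=shot('k3'); f=findknob(c,st,K); print(f,loc(st['ee_pos']))
p=f[0][0]
K=(max(-95,min(-89,p[0]-4)),p[1],119)
assert abs(p[0]+88)<7 and abs(p[1]-139)<7
K2=pull_knob(K)
c,st=shot('k4'); print(findknob(c,st,K2),st['clock']-t,st['clock'])
```

```text
[([-89.9, 140.8, 119.0], [248, 177, 30, 56, 966])] [-137.6  138.5  196.4]
grip 18.86104196551104 48.697865539288614 [-93.7 139.8 119.7] [-4.4 -9.5  5.8]
pulled True [-172.5  139.7  120. ] [-0.5 -2.5  3.5] 18.5856227468003
[([-168.7, 140.2, 119.0], [244, 178, 32, 55, 1035])] 5.616699999999998 20.4
```

The left bar moved about 79 mm, which is a thin margin, so I'll regrip and pull again to confirm the stop.

Run:
```python
from h import *
t=bot.read_state()['clock']
K=(-172.5,140.2,119)
bot.servo_line(pre(K,30,0),speed=150)
bot.move_gripper(10,grip_force=60)
s=bot.read_state(); print(s['grip_width'],loc(s['ee_pos']),s['ft_force'].round(1))
for x in(-176,-179,-182):
    h=bot.servo_line(W(x,K[1],119),speed=25,until_force=28)
    s=bot.read_state(); print(h,s['grip_width'],loc(s['ee_pos']),s['ft_force'].round(1))
    if h or s['ft_force'][0]>20: break
bot.move_gripper(60)
bot.servo_line(pre(loc(s['ee_pos']),30,90),speed=200)
c,st=shot('k5'); print(findknob(c,st,K),st['clock']-t,st['clock'])
```

```text
18.2901282433422 [-172.3  139.8  119.8] [-3.3 -6.1  6.8]
True 18.363089986807495 [-173.4  139.7  120.4] [ 4.5 -1.6 -2.7]
[([-168.8, 140.2, 119.0], [244, 178, 32, 55, 1030])] 2.5 22.95
```

The bar did not yield even at higher force, so it is at its end stop. Next I'll take the leaf by its pull.

Run:
```python
from h import *
t=bot.read_state()['clock']
D=lean(0)
s=bot.read_state(); L=loc(s['ee_pos'])
bot.servo_line(W(-220,100,385),attitude=lean(10),speed=250)
bot.move_to(W(-67,1.5,385),D)
c,st=shot('p1'); print(loc(st['ee_pos']),st['joint_positions'].round(2),st['clock']-t)
for th in(0,.4,.8,1.2,1.57):
    p=W(-60-152*np.sin(th)-6*np.cos(th),1.5,142+152*np.cos(th)-6*np.sin(th)); print(np.round(bot.ik(p,D),2))
```

```text
[-67.2   1.9 384.1] [-0.14  0.42  1.06  0.    1.66 -1.63] 1.6750000000000007
[-0.14  0.44  1.23 -0.    1.47 -1.63]
[-0.15  0.31  1.44 -0.    1.39 -1.64]
[-0.15  0.23  1.63 -0.    1.29 -1.65]
[-0.16  0.22  1.77 -0.    1.15 -1.65]
[-0.16  0.27  1.84 -0.    1.02 -1.65]
```

View pics/p1.png

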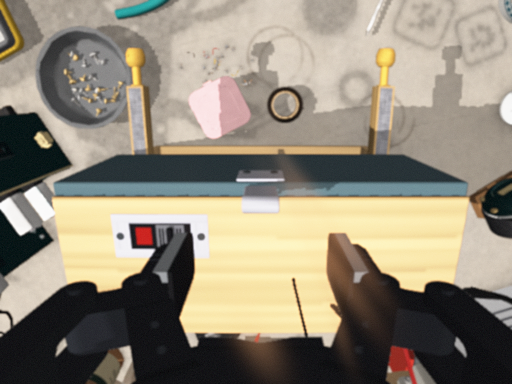

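Both bars are out equally, with knobs at (135,55) and (385,57). The catch shows red (free), and the pull at (262,198) is centred between the fingers. I'll grip it and lower the leaf.

Run:
```python
from h import *
t=bot.read_state()['clock']
bot.servo_line(W(-66.5,1.5,294),speed=130)
bot.move_gripper(10,grip_force=30)
s=bot.read_state(); g0=loc(s['ee_pos']); print('grip',s['grip_width'],g0,s['ft_force'].round(1))
assert 20<s['grip_width']<28
P=lambda th:W(-60-152*np.sin(th)-6*np.cos(th),1.5,142+152*np.cos(th)-6*np.sin(th))
for th in np.linspace(0,1.575,22)[1:]:
    late=th>1.35
    h=bot.servo_line(P(th),speed=25 if late else 50,until_force=10 if late else 25)
    s=bot.read_state(); print(round(th,2),h,loc(s['ee_pos']),s['ft_force'].round(1),round(s['grip_width'],1))
    if h: break
shot('e1'); print(s['clock']-t,s['clock'])
```

```text
grip 23.409125522907914 [-66.4   1.6 294.7] [0.  1.9 4.3]
0.08 False [-77.2   1.6 293.7] [0.5 2.8 5.8] 23.6
0.15 False [-88.4   1.6 291.7] [-1.1  3.1  5.8] 23.6
0.22 False [-99.5   1.6 289. ] [-0.7  3.5  5.8] 23.5
0.3 False [-110.4    1.6  285.5] [-1.3  5.1  3.9] 23.3
0.38 False [-121.1    1.6  281.2] [-0.6  5.1  2.8] 23.6
0.45 False [-131.4    1.6  276.1] [-1.4  4.9  2.4] 23.4
0.52 False [-141.3    1.6  270.3] [-1.3  5.4  2.2] 23.6
0.6 False [-150.8    1.6  263.8] [-2.3  6.2  2.3] 23.5
0.68 False [-159.6    1.6  256.6] [-1.6  5.9  1.7] 23.2
0.75 False [-168.     1.6  248.8] [-0.7  5.7  1. ] 23.2
0.82 False [-175.8    1.6  240.2] [-1.8  5.7  1.6] 23.7
0.9 False [-182.8    1.6  231.3] [-1.6  5.1  0.3] 23.5
0.98 False [-189.2    1.6  221.7] [ 0.4  5.5 -0.4] 23.3
1.05 False [-194.9    1.6  211.8] [-0.8  5.5 -0.3] 23.1
1.12 False [-199.8    1.6  201.5] [0.2 5.1 0.1] 23.4
1.2 False [-203.9    1.6  190.8] [ 0.4  5.6 -0.2] 23.8
1.27 False [-207.2    1.6  179.9] [-0.3  5.6 -0.6] 23.2
1.35 False [-209.7    1.6  168.7] [-0.5  4.7 -0.3] 23.6
1.42 False [-211.3    1.6  157.5] [-0.6  6.1 -1.4] 23.4
1.5 False [-212.1    1.6  146.2] [-1.2  5.6 -0.5] 23.7
1.58 False [-212.     1.6  134.8] [-0.1  5.6 -0.9] 23.2
9.824999999999996 34.55
```

No contact yet, so I'll ease down until it touches, then let go and look.

Run:
```python
from h import *
for z in(133,131,129,127):
    h=bot.servo_line(W(-212,1.5,z),speed=10,until_force=5); s=bot.read_state(); print(h,loc(s['ee_pos']),s['ft_force'].round(1),s['grip_width'])
    if h or s['ft_force'][2]>5: break
c,st=shot('e2'); P=cloud(c,st); L=np.stack([(P[...,0]-o[0])*X[0]+(P[...,1]-o[1])*X[1],(P[...,0]-o[0])*Y[0]+(P[...,1]-o[1])*Y[1],P[...,2]],-1)
m=(L[...,0]>-178)&(L[...,0]<-75)&(abs(L[...,1])<150)&(abs(L[...,2]-142)<30)
A=L[m]; print(m.sum(),A.mean(0) if m.sum() else '')
if m.sum()>50: print('slope z per x,y',np.linalg.lstsq(np.c_[A[:,:2],np.ones(len(A))],A[:,2],rcond=None)[0])
print(s['clock'])
```

```text
False [-211.9    1.6  132.5] [-0.1  5.3 -1.1] 23.300142760451646
True [-211.8    1.6  132.1] [-2.7  1.3  6.1] 23.414273828373137
544 [-170.70096176  -24.00400453  137.30010916]
slope z per x,y [8.41469570e-01 2.88577269e-03 2.81009044e+02]
35.1917
```

View pics/e2.png

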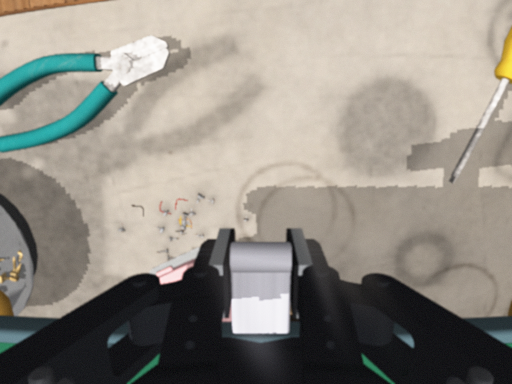

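Contact came at z≈132 with 6 N. The view shows the pull between the fingers at (260,285). I'll release and back away upwards.

Run:
```python
from h import *
bot.move_gripper(60); s=bot.read_state(); print(s['ft_force'].round(1),s['grip_width'])
bot.servo_line(W(-214,1.5,330),speed=150)
bot.dwell(0.3)
c,st=shot('e3'); P=cloud(c,st); L=np.stack([(P[...,0]-o[0])*X[0]+(P[...,1]-o[1])*X[1],(P[...,0]-o[0])*Y[0]+(P[...,1]-o[1])*Y[1],P[...,2]],-1)
m=(L[...,0]>-178)&(L[...,0]<-75)&(abs(L[...,1])<150)&(abs(L[...,2]-142)<20)
A=L[m]; print(m.sum(),A.mean(0),'slope',np.linalg.lstsq(np.c_[A[:,:2],np.ones(len(A))],A[:,2],rcond=None)[0])
print(st['ft_force'].round(1),st['clock'])
c=bot.read_camera('side'); cv2.imwrite('pics/side9.png',cv2.resize(c['image'][110:300,190:390],None,fx=3,fy=3,interpolation=cv2.INTER_CUBIC))
```

```text
[-1.   0.6 -0. ] 59.8258908305725
20144 [-135.99315354   -0.2268234   142.53521529] slope [-7.26112403e-03 -2.54232254e-03  1.41547175e+02]
[-0.7  0.5  0.7] 37.4583
```

View pics/side9.png

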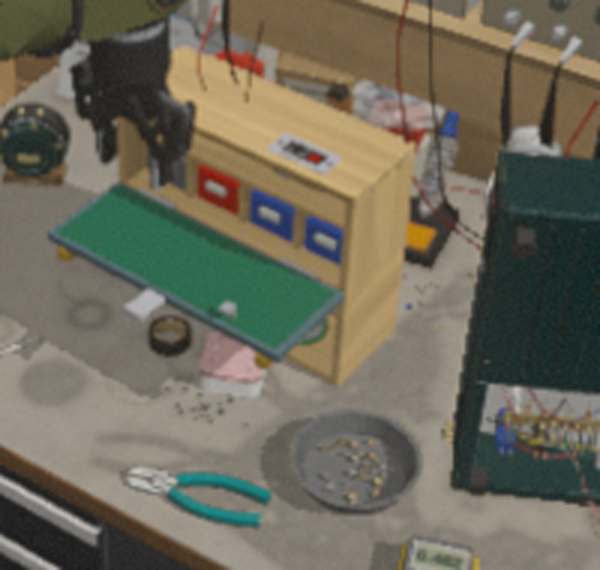

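The leaf lies level: z is 142.5 mm and the slope is under 0.5°. It rests on both bars, with knobs at (65,252) and (265,360). Nothing else has moved and the hand is clear, so I'm handing in.

```bash
python3 -c "
from rig import bot
print(bot.finish_job())"
```

```text
the job is handed in; nothing more can be done
None
```

The cabinet is open and the job is handed in (no verdict came back): catch freed, both support bars drawn out, and the leaf lowered by hand until it lay level on them, then released at about 37 s of the 67 s allowed, with no bystander seen to move.

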